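Slip the specimen holder under the microscope's stage clip

TASK

Load the microscope: with one fingertip press the thumb tab of the stage clip down so that its two toes rise, and keep it pressed while the other fingertip pushes the flat specimen holder along the stage, beneath the toes and fully home against the stop. Only then let the clip down onto the holder and move clear. Do not pick the holder up: it is only slid along the stage; leave the other things on the bench where they are.

Things in the scene. Friction and masses are not known exactly. Their poses are not given: they have to be found in the camera images.
- scope: Digital microscope, fixed. Origin on the bench top; z up, x the way the holder is pushed in (mm below in this frame). Grey base: x -105..118, y -50..110, top z 12. Aluminium stage block: x -92..6, y -46..46, flat top z 24, a 4 mm high rail along each side (81 mm free between), open at its -x end. Two ears (y +-35, x -5..6, to z 36.5) carry the clip's pin.
- stop (a point): Foot of the stop's face, mid-stage: microscope frame x -7.5, y 0, z 24 mm. The stop is a dark bar 40 mm wide, 5 mm high, across the stage; the holder's leading edge ends against it.
- tube (a point): Lens end of the microscope tube, swung aside: microscope frame x 183, y 88, z 40 mm; tube 42 mm across, up to z 174. Its column (18 mm thick, top at z 147 mm) stands at x 98, y 88, with an arm at z 115 between them. All of it lies at y above 67 mm: keep clear.
- holder: Flat black slide-sized holder with a steel coupon in its top, loose on the stage: 26 mm along its x (the way it goes in), 76 along y, 6 thick, 45 g. Origin: centre of underside; axes nearly the microscope's. Starts with its leading edge 5 to 40 mm short of the toes; home, its origin is at x -20.5 mm there. Against shut toes it just stops. Sliding it takes under 1 N.
- clip: Steel stage clip rocking on a level pin. Origin on the pin: microscope frame x 0, y 0, z 32 mm. It turns about y: 0 rad shut, 0.45 with the tab level, hard end 0.62, 0.31 when resting on the holder. Two round toes 9 mm wide at y +-27 on the -x side, one thumb tab (y 0) on the +x side. A spring shuts it: 4 to 5 N on the tab holds it open; the toes press with about 5 N.
- clip_tab (a point): Mid top of the thumb tab (26 mm wide, 2 thick). In the microscope frame, shut: the tab slopes up at 0.45 rad from x 10.5, z 31 at the pin to x 29, z 40 mm at its free end, this point x 22, z 37. Pressed level: top at z 26.5 from x 9 to 30, so lower than the holder's top (z 30); one height suits both fingertips. Nothing is under or behind the tab down to z 12.
- clip_toe (a point): Point midway between the two toes at their underside, about x -17 mm in the microscope frame (the toes' front is at x -20). Its z there: 24.5 mm shut, 32.5 with the tab level, 30 when resting on the holder. The holder passes under once it is above 30.5.
- fitting: Bystander: brass hose fitting standing upright, 25 mm across, 43 mm tall. Origin under its centre.
- tape: Bystander: tan roll of tape lying flat, 60 mm across, 19 mm high. Origin under its centre.
- jar: Bystander: small closed jar, 48 mm across, 58 mm tall. Origin under its centre.
- strainer: Bystander: orange inline strainer standing upright, 42 mm across, 44 mm tall. Origin under its centre.
Mind the look-alikes: they are no part of the job. Several things have the shape of the holder; the one meant has the colours described above.

How it is judged:
On the way, in this order (a step that is already met when the one before it is completed fails the run):
1. the tab is held pressed by a fingertip, toes well raised, with the holder still outside them (z of clip_toe in the frame of scope above 0.0306 m and contact force between the fingers and clip above 0.5 N and x of holder in the frame of scope below -0.0305 m), for 0.1 s.
2. the holder is pushed home against the stop while the fingertip still holds the toes clear of it (x of holder in the frame of scope between -0.0224 and -0.0185 m and y of holder in the frame of scope between -0.0045 and 0.0045 m and z of clip_toe in the frame of scope above 0.0304 m and contact force between the fingers and clip above 0.5 N), for 0.1 s.
At the end, for the whole second after the job is handed in: The holder lies flat on the stage within 2 mm of its stop, between the rails and square to them within 0.06 rad, and the released clip presses it down with both toes resting on it (x of holder in the frame of scope between -0.0224 and -0.0185 m and y of holder in the frame of scope between -0.0045 and 0.0045 m and angle between the x axis of holder and the x axis of scope, either way round below 0.06 rad and z of holder in the frame of scope between 0.0225 and 0.0255 m and angle between holder's own z axis and vertical below 0.05 rad and contact force between clip and holder above 1 N and z of clip_toe in the frame of scope below 0.031 m and linear speed of holder below 0.01 m/s); the robot touches nothing.
It fails at once if the holder is lifted or tipped (more than 5 mm or 0.25 rad) (z of holder in the frame of scope above 0.029 m or angle between holder's own z axis and vertical above 0.25 rad).
It fails at once if a bystander is moved by more than 15 mm (distance of any of fitting, tape, jar, strainer from where it was at the start of the episode above 0.015 m).
It also fails if it takes over 54 s, if anything falls off the work surface, if the arm or the gripper's body presses on something with over 40 N, if the wrist force passes 120 N, or if a joint passes its speed limit or range.

ROBOT

A 7-joint arm with a two-finger parallel gripper is mounted at the origin on the work surface. World frame = base frame: x ahead of the robot, y to its left, z up, the work surface at z = 0. Lengths are in m, angles in rad, forces in N, time in s.
With the tool pointing down it reaches from about 0.425 to 0.925 m from the base axis. Payload 6.8 kg.
Tool frame: the origin (TCP) lies midway between the tips of the shut fingers; the grasp point (between the pads) lies 19 mm behind it; z points along the fingers, y is the direction in which the jaws open and shut (so a half turn about z gives the same grasp; the last joint's range is limited). The gripper opens to 85 mm and grips with 20 to 120 N. Pads are 22 mm wide; open, the fingers measure 114 mm over their backs; the gripper's body (76 mm by 85 mm) begins 54 mm behind the grasp point. The pads swing forward as they close: fully open they stand 13 mm farther back than shut.
Start: joints at [-1.29, 0.477, 0.022, 1.555, -0.011, 1.109, -0.083], TCP at [0.256, 0.625, 0.231] pointing down, gripper open.
Joint ranges: [-2.96, 2.96], [-0.34, 2.1], [-1.41, 1.46], [0.24, 2.44], [-1.37, 4.51], [0.17, 1.92], [-2.96, 2.96]. Speed limits (rad/s): [2.39, 2.39, 3.14, 3.14, 3.14, 3.14, 3.14].

INTERFACE

Orientations are given as a unit quaternion [w, x, y, z].
In Python, from station import bot gives the robot as it stands. The module is installed in compiled form; this text tells all that it offers.
- The arm moves only by the tool play_rows, never from a script. Its argument "motion" is a list of rows, each a list of 2 entries, a list of its own where there are three numbers: the shift along the tool's x, y, z as a fraction of full scale, then the turn, a rotation vector about the tool's x, y, z as a fraction of full scale. In form: [[[tx, ty, tz], [rx, ry, rz]], ...]. A call has 1 to 8 rows; each row is the pose to reach, as a shift and turn from the pose measured when the call began, along the tool's axes at that moment, turning the shorter way round; what a row does not reach only later rows make up. Full scale, the value 1, is 400 mm for a shift and 360 degrees for a turn. A row lasts 1/10 s, in which the tool goes at most 50 mm and 8.59 degrees, less where a joint would pass 70% of its speed; a pose out of reach is approached as far as the arm can. A call with a number of a shift or a turn outside -1 to 1 is refused whole. A call with a gripper value outside its range is refused whole. "fingers" is the finger opening in mm, from 0 to 85.4, set as the call begins (left out, the last holds). The fingers move at their own pace and stop on an object; "grip_force" is the grip in N (left out, the last holds). Time passes only in rows, so rows that repeat a pose let the fingers close. It gives the time, the measured TCP pose, the force and the opening at its end, in the units of the state.
- bot.get_obs(): the state, without advancing time (a new reading comes with each control period).
- bot.read_camera(name): name is "scene" or "side" or "wrist"; returns a dict with "pixels" (400x640x3 uint8, red, green, blue), "range_z" (400x640 float32, m along the optical axis (not along the pixel's ray), 0 where there is no reading), "fovy" (degrees; the focal length in pixels is half the picture's height over the tangent of half this angle, whatever the lens; pixels are square), "cx", "cy" (the principal point, pixels), "pose" (4x4, takes a point from camera to world coordinates). Camera axes: x right, y down, z forward; pixel columns grow to the right and rows downward; lengths in m; the calibration is good to about 2 mm. A picture is of the moment at which its call begins.
- bot.hand_in(): hands the job in, once; it reports no verdict.
The state is a dict: "t": time; "q": joint angles; "joint_vel": joint speeds; "joint_torque": joint torques, N m; "eef_pos": TCP position; "tool_rot": TCP orientation; "contact_force": force on the tool from outside, world axes, zero at the start; "torque": the same for the moment, N m; "gripper_width": opening from 0.0 (shut) to 1.0 (fully open).
Only numpy, scipy, OpenCV 4.12 (cv2) and the standard library are available. Lean on these libraries where they do the work, as an engineer would, in place of code of your own. Each camera call takes 0.05 s, during which the arm holds its last target.

## Working session

There is one attempt and no reset: what is moved stays moved. The work goes in short steps, Python scripts to look and compute and a tool call to move; the robot and the scene stay as the last step left them, time stands still between calls to the robot, and variables do not carry over. Pictures are saved under pics/ and viewed, and the job is handed in when it is done.

Besides the shell and the picture viewer there is one more tool, called after "Call:" as name([rows], argument=value, ...), one row to a line, values as JSON. play_rows: Moves the arm, as the interface text tells. Shift numbers are shares of 400 mm and turn numbers shares of 360 degrees, none past 1 either way. Its arguments: {"type":"object","properties":{"motion":{"type":"array"},"fingers":{"type":"number"},"grip_force":{"type":"number"}},"required":["motion"]}

```bash
mkdir -p pics; ls
cat > h.py <<'E'
from station import bot
import numpy as np, cv2
def cam(n,save=None):
    c=bot.read_camera(n)
    if save: cv2.imwrite('pics/'+save,c['pixels'][:,:,::-1])
    return c
def pts(c):
    f=200/np.tan(np.radians(c['fovy'])/2)
    v,u=np.mgrid[0:400,0:640]
    z=c['range_z'].astype(float)
    P=np.stack([(u-c['cx'])/f*z,(v-c['cy'])/f*z,z],-1)
    T=np.array(c['pose'])
    W=P@T[:3,:3].T+T[:3,3]
    W[z==0]=np.nan
    return W
E
python3 - <<'E'
from h import *
for n in ['scene','side','wrist']:
    c=cam(n,n+'1.png'); np.savez(n+'1.npz',**c); print(n,c['fovy'],c['cx'],c['cy'],np.round(c['pose'],3).tolist())
print(bot.get_obs())
E
```

```text
pics
scene 55.19994555901583 325.05871294518215 205.93815855658767 [[0.037, 0.784, -0.62, 0.934], [0.999, -0.028, 0.024, 0.01], [0.002, -0.621, -0.784, 0.563], [0.0, 0.0, 0.0, 1.0]]
side 52.83946717224479 324.6415150775969 194.81384221941408 [[0.917, -0.243, 0.316, 0.326], [-0.399, -0.525, 0.752, -0.515], [-0.017, -0.816, -0.578, 0.477], [0.0, 0.0, 0.0, 1.0]]
wrist 61.75341727349802 324.36609187356527 199.04923298824724 [[0.379, 0.883, 0.275, 0.185], [0.925, -0.362, -0.115, 0.654], [-0.002, 0.298, -0.955, 0.374], [0.0, 0.0, 0.0, 1.0]]
{'t': 0.15, 'q': array([-1.29010857,  0.47763453,  0.02234697,  1.55620064, -0.01151828,
        1.1092689 , -0.08309738]), 'joint_vel': array([ 0.00067066, -0.00167778, -0.00063431, -0.00274576, -0.00183362,
        0.0024141 ,  0.00031461]), 'joint_torque': array([ 2.71961522e-03, -5.96925938e+01,  1.61010761e+00, -2.81491184e+01,
        1.26272507e-02,  6.61775834e-03,  6.84006920e-06]), 'eef_pos': array([0.25570302, 0.62421791, 0.23054275]), 'tool_rot': array([-9.38176925e-05,  1.93165823e-01,  9.81165881e-01, -6.85395390e-04]), 'contact_force': array([-0.59420657,  0.65323287, -0.55034396]), 'torque': array([-0.02562991, -0.04830782,  0.01564816]), 'gripper_width': 1.0017276504848385}
```

View pics/scene1.png

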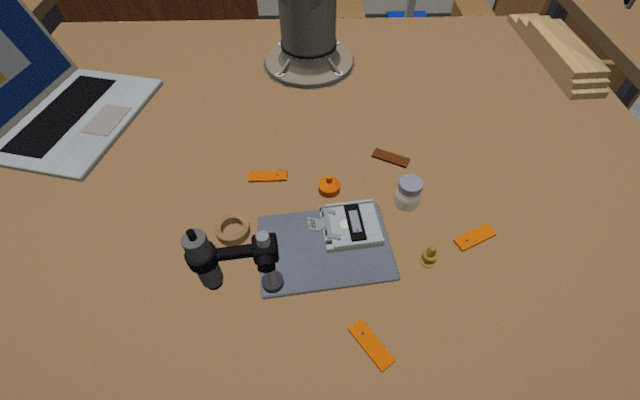

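View pics/side1.png

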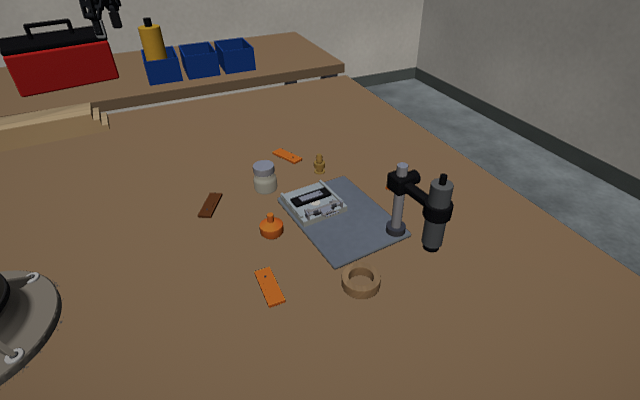

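View pics/wrist1.png

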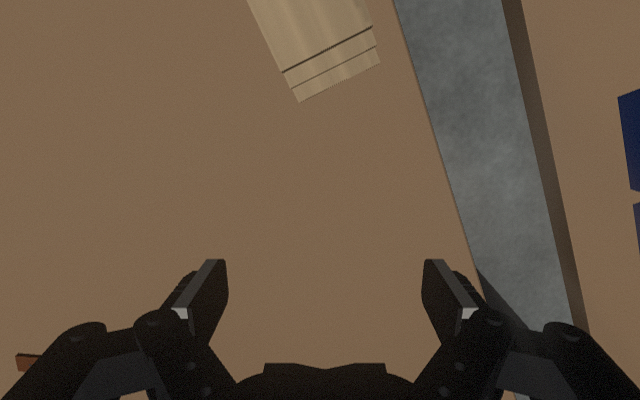

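Run:
```python
from h import *
for n in ['scene','side']:
    c=dict(np.load(n+'1.npz')); W=pts(c); im=c['pixels']; 
    hsv=cv2.cvtColor(im,cv2.COLOR_RGB2HSV)
    b=(W[...,2]<.02)&(W[...,2]>.005)&(hsv[...,1]<95)&(hsv[...,0]>80)&(np.hypot(W[...,0]-.6,W[...,1])<.3)
    b=cv2.morphologyEx(b.astype(np.uint8),cv2.MORPH_OPEN,np.ones((3,3)))
    p=W[b>0]; print(n,len(p),'z',np.median(p[:,2]),p.min(0),p.max(0))
    print(cv2.minAreaRect((p[:,:2]*1000).astype(np.float32)))
    u0,v0,u1,v1=(230,130,450,310) if n=='scene' else (240,140,420,280)
    cv2.imwrite(f'pics/{n}1z.png',cv2.resize(im[v0:v1,u0:u1,::-1],None,fx=3.6,fy=3.3))
    # table plane check
    print('table z', np.nanmedian(W[300:,100:250,2]))
```

```text
scene 6430 z 0.012857856185331307 [ 0.49877076 -0.09459837  0.00753902] [0.67403843 0.13851417 0.01984089]
((584.8652954101562, 22.10424041748047), (158.3706512451172, 219.61805725097656), 6.617496967315674)
table z 0.0009318137566790563
side 4605 z 0.013563910018749015 [ 0.49011649 -0.09965893  0.00517114] [0.67103605 0.1375066  0.01982688]
((580.1214599609375, 18.811737060546875), (158.61537170410156, 222.60617065429688), 6.73044490814209)
table z 0.0016537172238897946
```

View pics/scene1z.png

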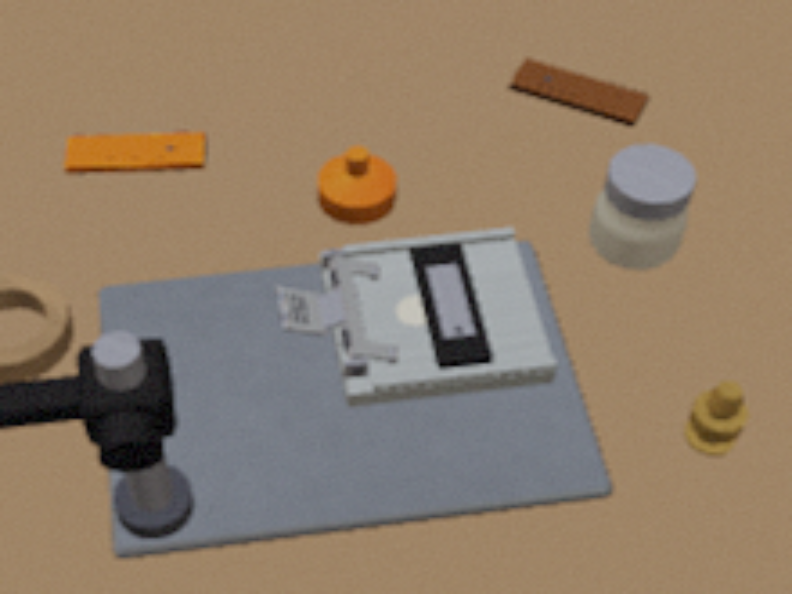

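View pics/side1z.png

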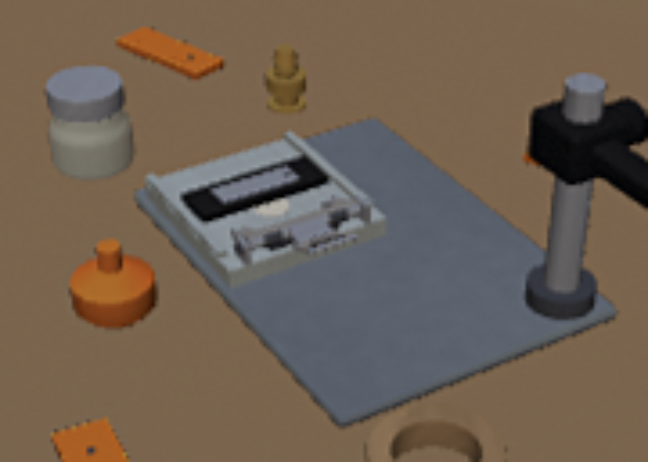

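```bash
cat >> h.py <<'E'
A=np.radians(6.65); O=np.array([.5518,.0235,0])
X=np.array([np.sin(A),-np.cos(A),0]);Y=np.array([np.cos(A),np.sin(A),0]);R=np.stack([X,Y,[0,0,1]],1)
def w2s(p): return (np.asarray(p)-O)@R*1000
def s2w(p): return R@(np.asarray(p)/1000.)+O
def ray(c,uv,z):
    f=200/np.tan(np.radians(c['fovy'])/2); T=np.array(c['pose']); uv=np.atleast_2d(uv).astype(float)
    d=np.stack([(uv[:,0]-c['cx'])/f,(uv[:,1]-c['cy'])/f,np.ones(len(uv))],-1)@T[:3,:3].T
    s=(z-T[2,3])/d[:,2]; return T[:3,3]+s[:,None]*d
def proj(c,p):
    f=200/np.tan(np.radians(c['fovy'])/2); T=np.array(c['pose'])
    q=(np.atleast_2d(p)-T[:3,3])@T[:3,:3]
    return np.stack([q[:,0]/q[:,2]*f+c['cx'],q[:,1]/q[:,2]*f+c['cy']],-1)
E
python3 - <<'E'
from h import *
for n in ['scene','side']:
    c=dict(np.load(n+'1.npz')); W=pts(c); im=c['pixels']; g=im.max(2)
    S=w2s(W)
    m=(g<60)&(S[...,0]>-100)&(S[...,0]<-15)&(np.abs(S[...,1])<46)&(S[...,2]>15)
    k,l,st,_=cv2.connectedComponentsWithStats(m.astype(np.uint8))
    i=1+np.argmax(st[1:,4]); print(st[i])
    ct=max(cv2.findContours((l==i).astype(np.uint8),cv2.RETR_EXTERNAL,cv2.CHAIN_APPROX_NONE)[0],key=cv2.contourArea)[:,0]
    s=w2s(ray(c,ct,.030)); print(n,cv2.minAreaRect(s[:,:2].astype(np.float32)))
    mm=l==i; print('z med',np.nanmedian(S[...,2][mm]))
    # stage white block: bright low-sat with z 20..30
    hs=cv2.cvtColor(im,cv2.COLOR_RGB2HSV)
    b=(S[...,2]>21)&(S[...,2]<33)&(np.abs(S[...,0]+43)<75)&(np.abs(S[...,1])<70)
    p=S[b]; print('stage',cv2.minAreaRect(p[:,:2].astype(np.float32)))
    t=(S[...,0]>9)&(S[...,0]<50)&(np.abs(S[...,1])<30)&(S[...,2]>20);print('tab',S[t].min(0),S[t].max(0),np.median(S[t],0))
    # draw expected outlines
    o=cv2.resize(im[:,:,::-1],None,fx=4,fy=4)
    for rect,z in [((-92,6,-46,46),24),((-105,118,-50,110),12)]:
        a,b_,cc,d=rect
        q=proj(c,[s2w([x,y,z]) for x,y in [(a,cc),(b_,cc),(b_,d),(a,d)]])
        cv2.polylines(o,[((q+.5)*4).astype(int)],True,(0,0,255),1)
    u0,v0,u1,v1=(250,180,400,300) if n=='scene' else (270,150,420,270)
    cv2.imwrite(f'pics/{n}_o.png',o[v0*4:v1*4,u0*4:u1*4])
E
```

```text
[344 204  22  37 277]
scene ((-52.004878997802734, 2.168182373046875), (24.454364776611328, 76.6458969116211), 0.026574309915304184)
z med 30.787314587185087
stage ((-40.62725830078125, 0.9999046325683594), (93.33148193359375, 108.91159057617188), 89.50704193115234)
tab [  9.04976183 -13.29466944  31.19132426] [28.27892684 14.29875068 42.92043984] [18.8917307   1.11402689 37.57798445]
[291 187  40  20 248]
side ((-48.95183563232422, -2.1016197204589844), (76.50883483886719, 30.766611099243164), 89.82501983642578)
z med 31.37631008163538
stage ((-41.65520095825195, -1.4134025573730469), (105.15185546875, 92.74580383300781), 0.33784106373786926)
tab [  9.15356895 -13.90918271  32.68281729] [31.36824284 12.13399411 43.74178301] [20.57535175 -2.63471023 37.95028161]
```

View pics/scene_o.png

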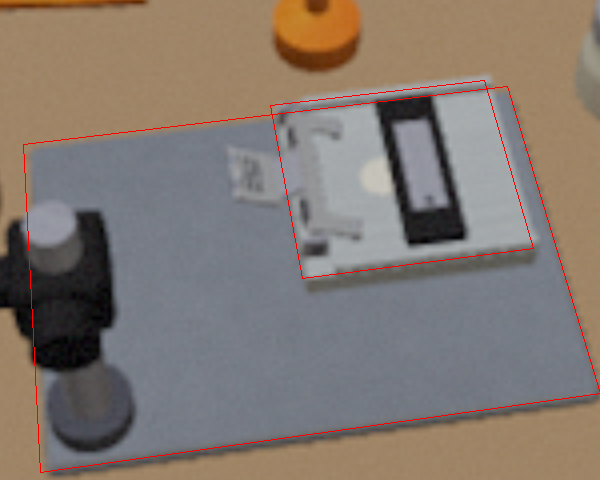

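View pics/side_o.png

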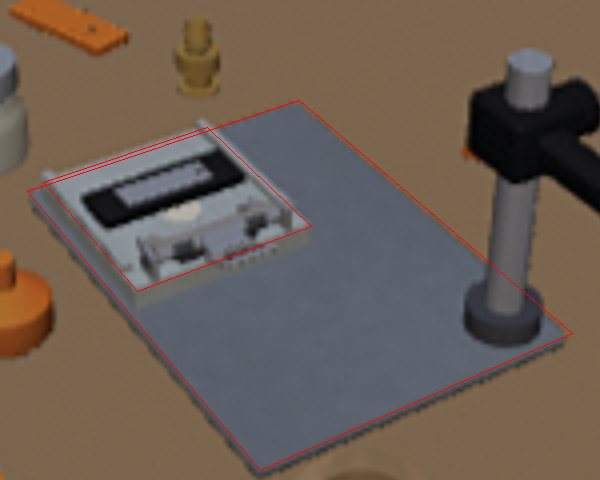

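```bash
cat >> h.py <<'E'
from scipy.spatial.transform import Rotation as Ro
def toolR(o): 
    q=o['tool_rot']; return Ro.from_quat([q[1],q[2],q[3],q[0]])
RT=Ro.from_matrix(np.stack([np.cross(-X,[0,0,-1]),-X,[0,0,-1]],1))  # target tool axes
def plan(ps):
    o=bot.get_obs(); r=toolR(o)
    d=r.inv().apply(s2w(ps)-o['eef_pos']); 
    print('shift',np.round(d/.4,4),'turn',np.round((r.inv()*RT).as_rotvec()/(2*np.pi),4),'tcp_s',np.round(w2s(o['eef_pos']),1),'F',np.round(o['contact_force'],2),'t',o['t'],'w',round(o['gripper_width'],3))
E
python3 - <<'E'
from h import *
plan([-25,0,100]); plan([-25,0,231])
print(s2w([-25,0,100]))
for n in ['scene','side']:
    c=dict(np.load(n+'1.npz')); S=w2s(pts(c)); im=c['pixels']
    for uv in ([(410,183),(431,250),(330,182)] if n=='scene' else [(264,167)]): print(n,uv,S[uv[1],uv[0]].round())
E
```

```text
shift [-1.224  -1.054   0.3279] turn [-0.0002 -0.     -0.0803] tcp_s [-631.  -224.5  230.5] F [-0.59  0.65 -0.55] t 0.15 w 1.002
shift [-1.2240e+00 -1.0544e+00  4.0000e-04] turn [-0.0002 -0.     -0.0803] tcp_s [-631.  -224.5  230.5] F [-0.59  0.65 -0.55] t 0.15 w 1.002
[0.5489049 0.0483318 0.1      ]
scene (410, 183) [-160.  -46.   58.]
scene (431, 250) [-158.   85.   43.]
scene (330, 182) [-25. -92.  33.]
side (264, 167) [-150.  -52.   59.]
```

Call:
play_rows([
  [[-0.08, -0.07, 0], [0, 0, -0.015]],
  [[-0.18, -0.155, 0], [0, 0, -0.03]],
  [[-0.28, -0.24, 0], [0, 0, -0.05]],
  [[-0.38, -0.327, 0], [0, 0, -0.07]],
  [[-0.48, -0.413, 0], [0, 0, -0.08]],
  [[-0.58, -0.5, 0], [0, 0, -0.08]],
  [[-0.66, -0.57, 0], [0, 0, -0.08]],
  [[-0.66, -0.57, 0], [0, 0, -0.08]],
], fingers=85, grip_force=20)

```text
t: 0.95
eef_pos: [0.4168, 0.3062, 0.2308]
tool_rot: [0.0, -0.052, 0.999, -0.002]
contact_force: [-0.6, 0.3, -0.4]
gripper_width: 0.996
```

Run:
```python
from h import *
plan([-25,0,110])
```

```text
shift [-0.2616 -0.6741  0.3049] turn [-0.0007 -0.     -0.0019] tcp_s [-296.4 -101.4  230.8] F [-0.65  0.29 -0.45] t 0.95 w 0.996
```

Use this move to also run finger calibration: hover, opening 85.

Call:
play_rows([
  [[-0.035, -0.09, 0.0], [0, 0, -0.002]],
  [[-0.075, -0.19, 0.02], [0, 0, -0.002]],
  [[-0.115, -0.29, 0.06], [0, 0, -0.002]],
  [[-0.155, -0.39, 0.12], [0, 0, -0.002]],
  [[-0.195, -0.49, 0.19], [0, 0, -0.002]],
  [[-0.235, -0.6, 0.25], [0, 0, -0.002]],
  [[-0.262, -0.674, 0.3], [0, 0, -0.002]],
  [[-0.262, -0.674, 0.305], [0, 0, -0.002]],
])

```text
t: 1.75
eef_pos: [0.5489, 0.0423, 0.1074]
tool_rot: [-0.002, -0.054, 0.999, -0.004]
contact_force: [-0.5, 0.2, 0.3]
gripper_width: 0.994
```

Run:
```python
from h import *
c=cam('wrist','w2.png'); np.savez('w85.npz',**c)
c=cam('side','s2.png')
plan([-25,0,110])
```

```text
shift [-0.001   0.0008 -0.0024] turn [-0.0007 -0.0004 -0.0002] tcp_s [-24.7  -0.4 109. ] F [-0.12  0.48 -0.03] t 1.85 w 0.997
```

View pics/w2.png

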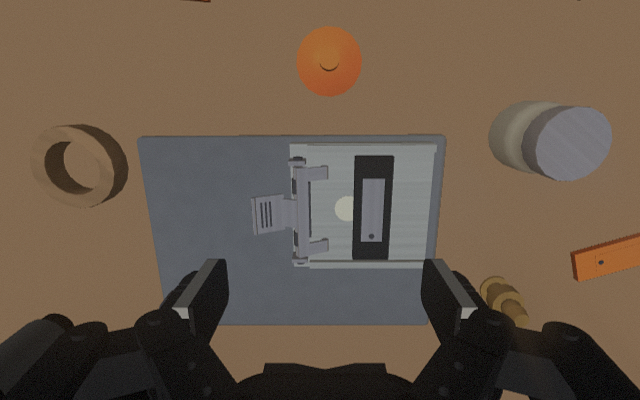

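View pics/s2.png

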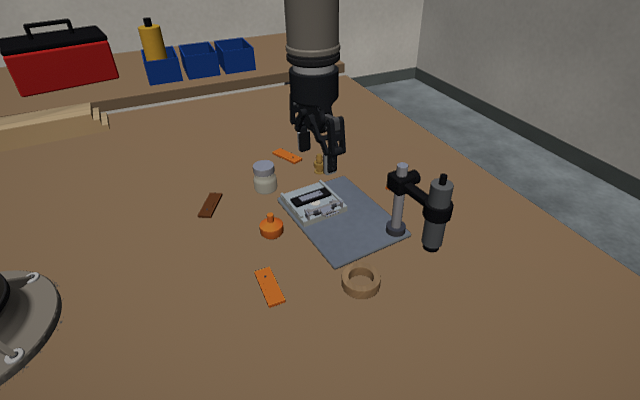

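```bash
cat >> h.py <<'E'
def tips(c,o=None):
    o=o or bot.get_obs(); W=pts(c); r=toolR(o); L=r.inv().apply((W-o['eef_pos']).reshape(-1,3)).reshape(W.shape)*1000
    for s in (-1,1):
        m=(L[...,2]>-60)&(L[...,2]<20)&(np.abs(L[...,0])<14)&(s*L[...,1]>0)&(s*L[...,1]<75)&(W[...,2]>.045)
        p=L[m]
        if len(p)==0: print('none');continue
        print(s,len(p),'zmax',np.percentile(p[:,2],[90,97,99,100]).round(1),'x',np.percentile(p[:,0],[1,99]).round(1),'y',np.percentile(p[:,1],[1,50,99]).round(1),
         'tip y', np.percentile(p[p[:,2]>np.percentile(p[:,2],99)-4][:,1],[2,50,98]).round(1))
E
python3 - <<'E'
from h import *
c=dict(np.load('w85.npz')); tips(c)
W=pts(c);S=w2s(W); im=c['pixels']
print(np.round(c['pose'],4).tolist())
# features at planes
def P(name,uv,z): print(name, w2s(ray(c,uv,z/1000.)).round(1).tolist())
P('holder corners',[(356,155),(394,155),(353,258),(389,259)],30)
P('stage outer',[(437,144),(430,268),(291,144),(294,266)],28)
P('tab end',[(251,198),(257,234)],40)
P('base',[(139,137),(446,134),(430,325),(164,325)],12)
g=im.max(2)
m=(g<60)&(S[...,0]>-80)&(S[...,0]<-25)&(np.abs(S[...,1])<45)&(S[...,2]>15)&(S[...,2]<45)
ct=max(cv2.findContours(m.astype(np.uint8),cv2.RETR_EXTERNAL,cv2.CHAIN_APPROX_NONE)[0],key=cv2.contourArea)[:,0]
print(cv2.minAreaRect(w2s(ray(c,ct,.030))[:,:2].astype(np.float32)), np.nanmedian(S[...,2][m]))
E
```

```text
-1 4316 zmax [-21.2 -16.  -13.8 -11.8] x [-10.   13.7] y [-71.2 -49.  -46.9] tip y [-53.3 -47.5 -47.1]
1 4488 zmax [-21.  -15.9 -13.5 -10.5] x [-10.5  13.2] y [37.1 39.6 63.6] tip y [37.1 37.6 43.7]
[[-0.1082, 0.95, 0.293, 0.4738], [0.9941, 0.1058, 0.0241, 0.0359], [-0.0081, 0.2939, -0.9558, 0.2509], [0.0, 0.0, 0.0, 1.0]]
holder corners [[-40.2, -38.6, 30.0], [-65.4, -38.4, 30.0], [-39.6, 37.0, 30.0], [-65.8, 37.9, 30.0]]
stage outer [[-93.8, -45.2, 28.0], [-97.0, 46.4, 28.0], [2.9, -45.9, 28.0], [4.0, 44.4, 28.0]]
tab end [[29.3, -12.2, 40.0], [27.1, 13.5, 40.0]]
base [[112.4, -49.4, 12.0], [-104.7, -50.0, 12.0], [-107.0, 108.9, 12.0], [118.2, 108.5, 12.0]]
((-51.8919792175293, 0.000713348388671875), (75.72911834716797, 25.944320678710938), 89.64816284179688) 30.630968870766523
```

Run:
```python
from h import *
c=dict(np.load('w85.npz')); W=pts(c); o=bot.get_obs(); r=toolR(o); print(o['eef_pos'],o['tool_rot'])
print('axes',r.as_matrix().round(4).tolist())
L=r.inv().apply((W-o['eef_pos']).reshape(-1,3)).reshape(W.shape)*1000
for uv in [(224,265),(215,264),(225,290),(426,265),(436,264),(425,290),(210,268),(440,268)]: print(uv,c['range_z'][uv[1],uv[0]],L[uv[1],uv[0]].round(1))
T=np.array(c['pose']); print('cam in tool',r.inv().apply(T[:3,3]-o['eef_pos'])*1000, (r.inv().as_matrix()@T[:3,:3]).round(4).tolist())
```

```text
[0.54852639 0.04795966 0.10902345] [-0.00102096 -0.05739662  0.99834834 -0.00227748]
axes [[-0.9934, -0.1146, -0.0018], [-0.1146, 0.9934, -0.0047], [0.0023, -0.0044, -1.0]]
(224, 265) 0.14035177 [  8.2 -47.1 -15.9]
(215, 264) 0.13562231 [ 10.9 -49.3 -20.1]
(225, 290) 0.14344025 [ -3.5 -47.7 -16.3]
(426, 265) 0.13975221 [  8.   37.5 -16.2]
(436, 264) 0.13514997 [ 10.6  40.2 -20.2]
(425, 290) 0.14148213 [ -3.   37.5 -17.7]
(210, 268) 0.13261399 [ 10.9 -50.3 -23.2]
(440, 268) 0.13118382 [ 11.   40.4 -24.2]
cam in tool [  75.93802294   -4.08182065 -141.64855451] [[-0.0064, -0.9552, -0.296], [1.0, -0.0051, -0.0054], [0.0036, -0.2961, 0.9552]]
```

Call:
play_rows([
  [[0, 0, 0], [0, 0, 0]],
  [[0, 0, 0], [0, 0, 0]],
  [[0, 0, 0], [0, 0, 0]],
  [[0, 0, 0], [0, 0, 0]],
  [[0, 0, 0], [0, 0, 0]],
  [[0, 0, 0], [0, 0, 0]],
], fingers=55)

```text
t: 2.45
eef_pos: [0.5486, 0.0482, 0.1092]
tool_rot: [-0.001, -0.058, 0.998, -0.002]
contact_force: [-0.7, -0.3, -0.8]
gripper_width: 0.641
```

Run:
```python
from h import *
o=bot.get_obs();c=cam('wrist','w55.png'); np.savez('w55.npz',**c);tips(c,o); print(o['gripper_width'],o['eef_pos'])
```

```text
-1 6250 zmax [-20.4 -12.1  -8.3  -4.1] x [-10.9  13.4] y [-58.2 -37.  -26.5] tip y [-36.4 -27.  -26.7]
1 6314 zmax [-20.6 -12.2  -8.5  -4.3] x [-10.7  13.4] y [27.8 38.4 59.3] tip y [27.9 28.2 38.8]
0.641228827012695 [0.54857995 0.04817565 0.1092131 ]
```

Call:
play_rows([
  [[0, 0, 0], [0, 0, 0]],
  [[0, 0, 0], [0, 0, 0]],
  [[0, 0, 0], [0, 0, 0]],
  [[0, 0, 0], [0, 0, 0]],
], fingers=70)

```text
t: 2.9
eef_pos: [0.5486, 0.048, 0.1091]
tool_rot: [-0.001, -0.057, 0.998, -0.002]
contact_force: [-0.1, 0.1, -0.3]
gripper_width: 0.818
```

Run:
```python
from h import *
o=bot.get_obs();c=cam('wrist','w70.png'); np.savez('w70.npz',**c);tips(c,o); print(o['gripper_width'],o['eef_pos'])
```

```text
-1 4691 zmax [-20.  -13.6 -10.6  -7.5] x [-10.6  13.4] y [-64.1 -38.3 -33.7] tip y [-40.  -34.4 -34.1]
1 4713 zmax [-19.8 -13.8 -10.6  -7.6] x [-10.4  13.4] y [35.2 39.6 65.2] tip y [35.3 35.7 41.2]
0.8184563712587279 [0.54856118 0.04801621 0.1091472 ]
```

Call:
play_rows([
  [[0, 0, 0], [0, 0, 0]],
  [[0, 0, 0], [0, 0, 0]],
  [[0, 0, 0], [0, 0, 0]],
  [[0, 0, 0], [0, 0, 0]],
], fingers=85)

```text
t: 3.35
eef_pos: [0.5485, 0.048, 0.1091]
tool_rot: [-0.001, -0.057, 0.998, -0.002]
contact_force: [0.3, -0.6, -0.2]
gripper_width: 0.999
```

Run:
```python
from h import *
o=bot.get_obs();c=cam('wrist','w85b.png'); np.savez('w85.npz',**c);tips(c,o); print(o['gripper_width'],o['eef_pos'])
W=pts(c);S=w2s(W); im=c['pixels'];g=im.max(2)
m=(g<60)&(S[...,0]>-80)&(S[...,0]<-25)&(np.abs(S[...,1])<45)&(S[...,2]>15)&(S[...,2]<45)
ct=max(cv2.findContours(m.astype(np.uint8),cv2.RETR_EXTERNAL,cv2.CHAIN_APPROX_NONE)[0],key=cv2.contourArea)[:,0]
print(cv2.minAreaRect(w2s(ray(c,ct,.030))[:,:2].astype(np.float32)), np.nanmedian(S[...,2][m]))
plan([-25,0,80])
cv2.imwrite('pics/w85bz.png',cv2.resize(im[120:290,180:460,::-1],None,fx=2.8,fy=2.8))
```

```text
-1 3992 zmax [-22.3 -17.3 -15.4 -12.9] x [-10.6  13.2] y [-64.2 -43.  -41.5] tip y [-47.8 -42.  -41.5]
1 3983 zmax [-22.2 -17.3 -15.2 -12.9] x [-10.6  13.2] y [42.7 44.2 65.7] tip y [42.8 43.2 49.1]
0.9988446307020777 [0.54854545 0.04804789 0.10912877]
((-51.938961029052734, -0.21874237060546875), (75.62252044677734, 25.834064483642578), 89.60607147216797) 30.6386395554972
shift [-0.0012  0.001   0.0728] turn [-0.0007 -0.0003 -0.0002] tcp_s [-24.7  -0.4 109.1] F [ 0.17 -0.45 -0.61] t 3.4 w 0.999
```

View pics/w85bz.png

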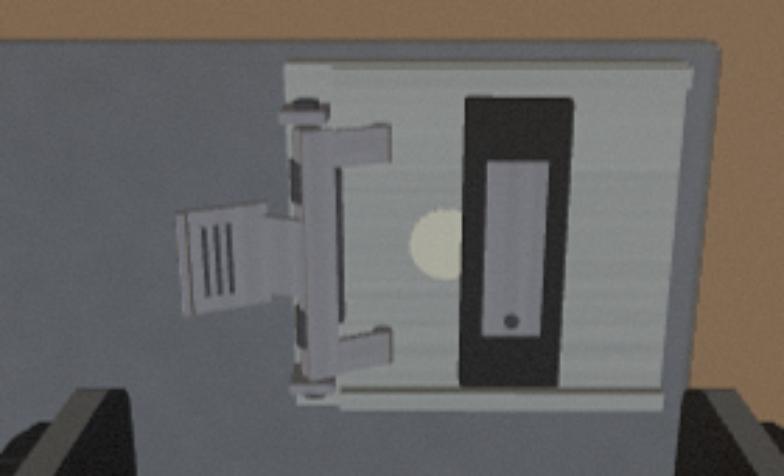

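View pics/w55.png

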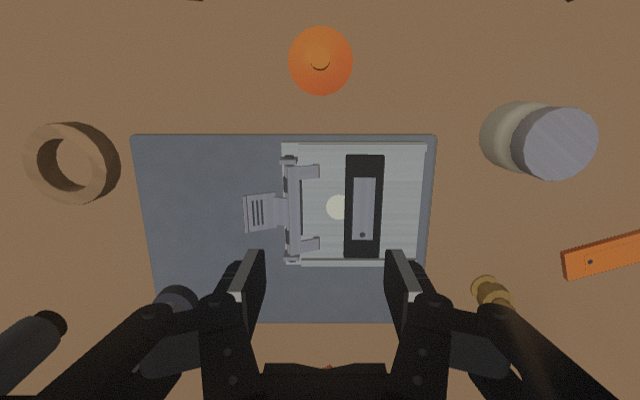

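Call:
play_rows([
  [[-0.001, 0.006, 0.03], [-0.0007, 0, 0]],
  [[-0.001, 0.006, 0.08], [-0.0007, 0, 0]],
  [[-0.001, 0.006, 0.13], [-0.0007, 0, 0]],
  [[-0.001, 0.006, 0.17], [-0.0007, 0, 0]],
  [[-0.001, 0.006, 0.185], [-0.0007, 0, 0]],
  [[-0.001, 0.006, 0.185], [-0.0007, 0, 0]],
  [[-0.001, 0.006, 0.185], [-0.0007, 0, 0]],
  [[-0.001, 0.006, 0.185], [-0.0007, 0, 0]],
])

```text
t: 4.2
eef_pos: [0.5492, 0.0502, 0.0359]
tool_rot: [-0.0, -0.057, 0.998, 0.0]
contact_force: [-0.5, 0.8, 0.6]
gripper_width: 0.995
```

Run:
```python
from h import *
plan([-27,0,13])
c=cam('wrist','w3.png');c=cam('side');cv2.imwrite('pics/s3z.png',cv2.resize(c['pixels'][120:270,240:440,::-1],None,fx=4,fy=4))
```

```text
shift [0.0014 0.0003 0.0572] turn [ 0.     -0.0001 -0.0002] tcp_s [-26.9   0.6  35.9] F [-0.53  0.82  0.61] t 4.2 w 0.995
```

View pics/w3.png

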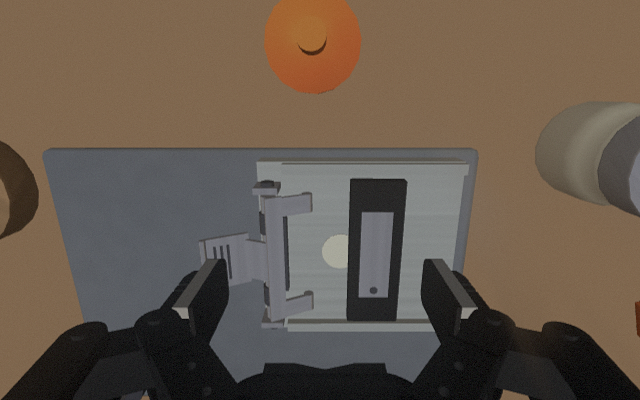

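View pics/s3z.png

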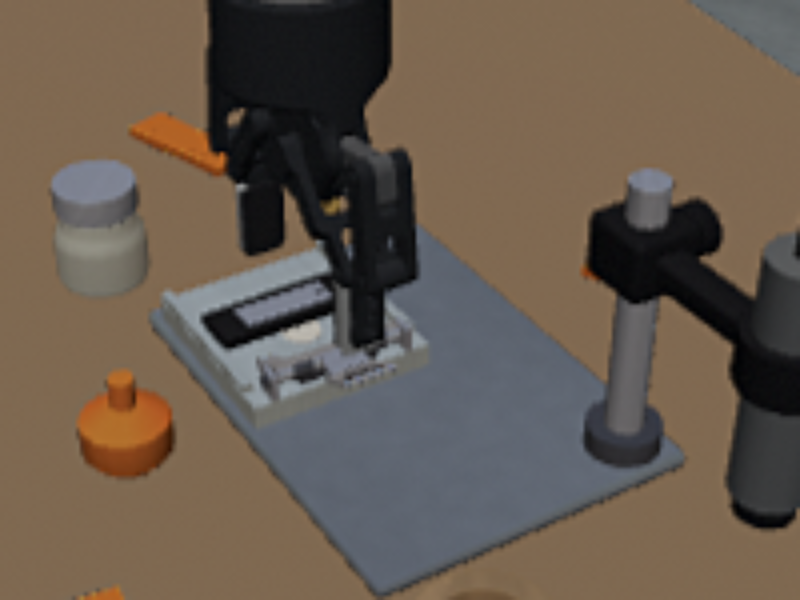

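Call:
play_rows([
  [[0.001, 0, 0.012], [0, 0, 0]],
  [[0.001, 0, 0.024], [0, 0, 0]],
  [[0.001, 0, 0.036], [0, 0, 0]],
  [[0.001, 0, 0.045], [0, 0, 0]],
  [[0.001, 0, 0.05], [0, 0, 0]],
  [[0.001, 0, 0.05], [0, 0, 0]],
])

```text
t: 4.9
eef_pos: [0.5488, 0.0502, 0.0157]
tool_rot: [-0.0, -0.057, 0.998, 0.0]
contact_force: [-1.1, -0.1, 4.4]
gripper_width: 0.997
```

Run:
```python
from h import *
plan([-27,0,13])
c=cam('side');cv2.imwrite('pics/s4z.png',cv2.resize(c['pixels'][160:250,270:390,::-1],None,fx=6,fy=6))
c=cam('wrist','w4.png');tips(c)
plan([-27,0,13])
```

```text
shift [0.0003 0.0004 0.0068] turn [ 0.     -0.0001 -0.0002] tcp_s [-26.8   0.1  15.7] F [-1.12 -0.07  4.41] t 4.9 w 0.997
-1 3088 zmax [-32.6 -30.1 -29.4 -29. ] x [-10.3  13.4] y [-64.8 -43.8 -41.4] tip y [-55.1 -42.2 -41.5]
1 3089 zmax [-32.6 -30.  -29.4 -29. ] x [-10.2  13.4] y [42.7 45.1 66.2] tip y [42.8 43.4 56.4]
shift [0.0004 0.0005 0.0075] turn [ 0.     -0.0001 -0.0002] tcp_s [-26.8   0.1  16. ] F [-0.24 -0.25  3.84] t 5.0 w 0.997
```

View pics/w4.png

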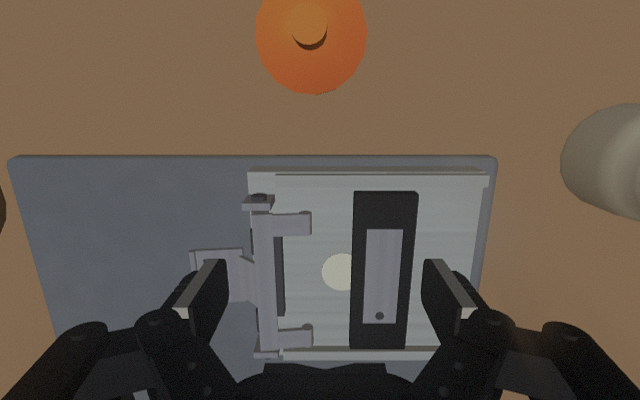

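View pics/s4z.png

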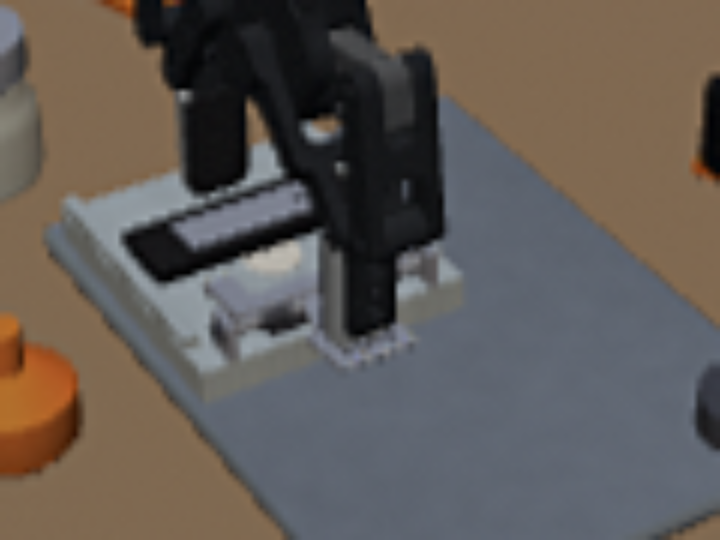

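Call:
play_rows([
  [[0, 0, 0.003], [0, 0, 0]],
  [[0, 0, 0.006], [0, 0, 0]],
  [[0, 0, 0.0085], [0, 0, 0]],
  [[0, 0, 0.0085], [0, 0, 0]],
])

```text
t: 5.4
eef_pos: [0.5487, 0.0507, 0.0128]
tool_rot: [-0.0, -0.058, 0.998, 0.0]
contact_force: [-1.5, 1.4, 7.7]
gripper_width: 0.992
```

Call:
play_rows([
  [[0, 0, 0.0025], [0, 0, 0]],
  [[0, 0, 0.005], [0, 0, 0]],
  [[0, 0, 0.005], [0, 0, 0]],
])

```text
t: 5.7
eef_pos: [0.5487, 0.0514, 0.0111]
tool_rot: [-0.0, -0.058, 0.998, 0.001]
contact_force: [-2.5, 1.8, 9.3]
gripper_width: 0.992
```

Run:
```python
from h import *
plan([-27,0,13])
```

```text
shift [ 0.0004 -0.0026 -0.0046] turn [ 0.0002 -0.0001 -0.0001] tcp_s [-28.1   0.2  11.1] F [-2.53  1.76  9.27] t 5.7 w 0.992
```

Run:
```python
from h import *
c=cam('side');cv2.imwrite('pics/s5z.png',cv2.resize(c['pixels'][160:250,270:390,::-1],None,fx=6,fy=6,interpolation=cv2.INTER_CUBIC)); S=w2s(pts(c))
def show(S):
    for y0 in (-30,-27,-24,24,27,30):
        m=(np.abs(S[...,1]-y0)<1.5)&(S[...,0]>-22)&(S[...,0]<-12)&(S[...,2]>22)&(S[...,2]<45); print(y0,m.sum(),np.round(np.median(S[...,2][m]),1) if m.any() else None,end='; ')
    m=(np.abs(S[...,1])<14)&(S[...,0]>25)&(S[...,0]<32)&(S[...,2]>18)&(S[...,2]<45);print('\ntab',m.sum(),np.median(S[...,2][m]))
show(S)
c=cam('wrist','w5.png');show(w2s(pts(c)))
c=dict(np.load('w85.npz'));show(w2s(pts(c)))
plan([-27,0,13])
```

```text
-30 5 40.6; -27 6 40.4; -24 4 40.5; 24 0 None; 27 0 None; 30 0 None; 
tab 69 33.590646928936096
-30 400 38.1; -27 315 39.0; -24 206 39.7; 24 342 38.0; 27 253 38.3; 30 235 38.7; 
tab 295 24.22898336792864
-30 93 29.4; -27 66 30.6; -24 67 30.7; 24 101 29.0; 27 49 30.9; 30 53 31.1; 
tab 270 40.831991078434314
shift [ 0.0005 -0.0026 -0.0044] turn [ 0.0002 -0.0001 -0.0001] tcp_s [-28.    0.2  11.2] F [-2.44  2.44  9.94] t 5.8 w 0.994
```

View pics/w5.png

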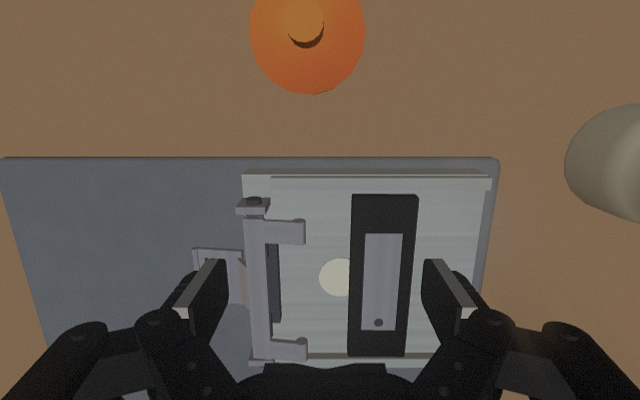

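View pics/s5z.png

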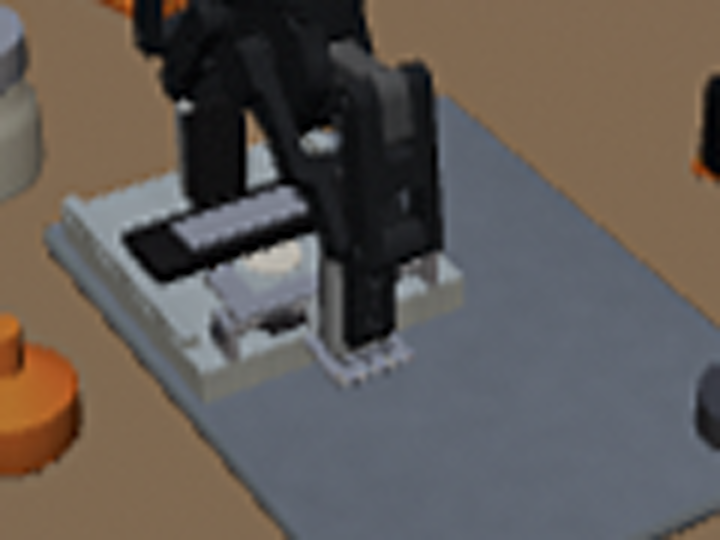

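Call:
play_rows([
  [[0, -0.0026, -0.004], [0, 0, 0]],
  [[0, -0.0026, -0.004], [0, 0, 0]],
  [[0, -0.006, -0.004], [0, 0, 0]],
  [[0, -0.01, -0.004], [0, 0, 0]],
  [[0, -0.0145, -0.004], [0, 0, 0]],
  [[0, -0.0145, -0.004], [0, 0, 0]],
])

```text
t: 6.4
eef_pos: [0.5498, 0.0473, 0.0132]
tool_rot: [0.0, -0.058, 0.998, 0.002]
contact_force: [-1.1, 3.4, 6.7]
gripper_width: 0.997
```

```bash
cat >> h.py <<'E'
def show(n,name):
    c=cam(n,name); S=w2s(pts(c))
    for y0 in (-27,27):
        m=(np.abs(S[...,1]-y0)<2.5)&(S[...,0]>-22)&(S[...,0]<-12)&(S[...,2]>22)&(S[...,2]<45); print('toe',y0,m.sum(),np.round(np.median(S[...,2][m]),1) if m.any() else None,end='; ')
    m=(np.abs(S[...,1])<14)&(S[...,0]>25)&(S[...,0]<32)&(S[...,2]>18)&(S[...,2]<45);print('tab',m.sum(),np.median(S[...,2][m]))
    g=c['pixels'].max(2)
    m=(g<60)&(S[...,0]>-68)&(S[...,0]<0)&(np.abs(S[...,1])<45)&(S[...,2]>26)&(S[...,2]<36)
    ct=max(cv2.findContours(m.astype(np.uint8),cv2.RETR_EXTERNAL,cv2.CHAIN_APPROX_NONE)[0],key=cv2.contourArea)[:,0]
    print(cv2.minAreaRect(w2s(ray(c,ct,.030))[:,:2].astype(np.float32)))
E
python3 - <<'E'
from h import *
plan([-22,0,12.6]); show('wrist','w6.png');plan([-22,0,12.6])
E
```

```text
shift [ 0.002  -0.0046  0.0016] turn [0.0005 0.0001 0.0001] tcp_s [-23.8   0.8  13.2] F [-1.06  3.35  6.7 ] t 6.4 w 0.997
toe -27 449 37.7; toe 27 416 37.0; tab 313 27.92377661853454
((-51.872188568115234, -0.2968292236328125), (77.33346557617188, 26.336008071899414), 89.71368408203125)
shift [ 0.002  -0.0046  0.0015] turn [0.0005 0.0001 0.0001] tcp_s [-23.9   0.8  13.2] F [-0.72  2.94  6.19] t 6.45 w 0.993
```

View pics/w6.png

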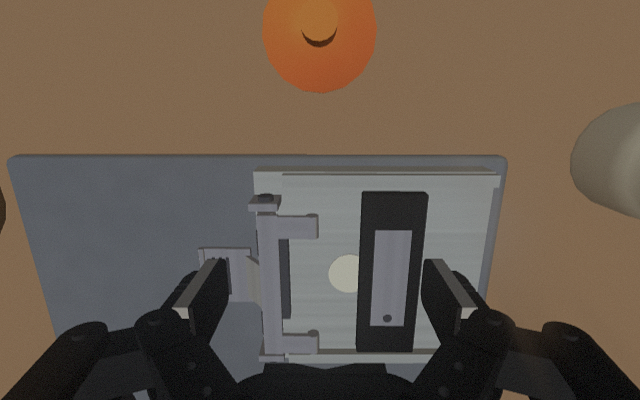

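Call:
play_rows([
  [[0.001, -0.005, -0.001], [0, 0, 0]],
  [[0.001, -0.008, -0.001], [0, 0, 0]],
  [[0.001, -0.008, -0.001], [0, 0, 0]],
], fingers=81)

```text
t: 6.75
eef_pos: [0.55, 0.0457, 0.014]
tool_rot: [0.001, -0.059, 0.998, 0.002]
contact_force: [-1.9, 3.2, 7.0]
gripper_width: 0.947
```

Run:
```python
from h import *
plan([-19.5,0,15.3]); show('wrist','w7.png')
```

```text
shift [ 0.0021 -0.0069 -0.0032] turn [0.0008 0.0002 0.0003] tcp_s [-22.3   0.8  14. ] F [-1.87  3.2   6.99] t 6.75 w 0.947
toe -27 454 38.2; toe 27 388 37.8; tab 319 27.20422352750282
((-51.790550231933594, -0.3398170471191406), (29.97679901123047, 76.84896087646484), 0.022640293464064598)
```

View pics/w7.png

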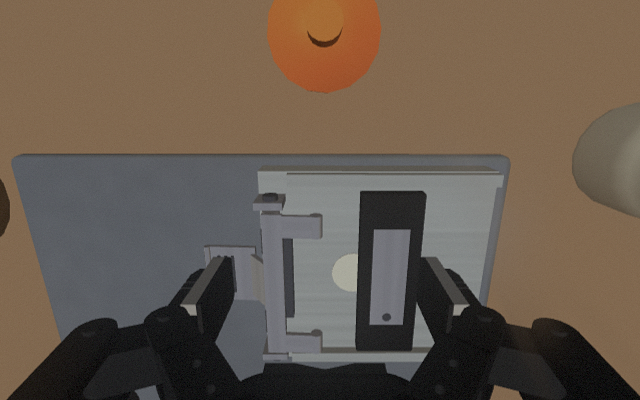

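Call:
play_rows([
  [[0.002, -0.006, -0.003], [0, 0, 0]],
  [[0.002, -0.01, -0.003], [0.0005, 0, 0]],
  [[0.002, -0.01, -0.003], [0.0005, 0, 0]],
], fingers=77)

```text
t: 7.1
eef_pos: [0.5504, 0.0433, 0.0158]
tool_rot: [0.001, -0.06, 0.998, 0.002]
contact_force: [-0.1, 4.0, 7.3]
gripper_width: 0.9
```

Run:
```python
from h import *
plan([-18,0,16.6]); show('wrist','w8.png')
```

```text
shift [ 0.0022 -0.0047 -0.0021] turn [0.0005 0.0005 0.0005] tcp_s [-19.9   0.9  15.8] F [-0.06  4.02  7.33] t 7.1 w 0.9
toe -27 439 38.0; toe 27 408 37.3; tab 314 27.610090967512285
((-47.42284393310547, -0.15809249877929688), (29.70072364807129, 77.17877960205078), 0.12283781915903091)
```

Call:
play_rows([
  [[0.002, -0.005, -0.003], [0, 0, 0]],
  [[0.002, -0.01, -0.003], [0.0005, 0, 0.0005]],
  [[0.002, -0.01, -0.003], [0.0005, 0, 0.0005]],
], fingers=72)

```text
t: 7.45
eef_pos: [0.5507, 0.0408, 0.0175]
tool_rot: [0.002, -0.059, 0.998, 0.001]
contact_force: [-0.6, 3.8, 6.4]
gripper_width: 0.843
```

Run:
```python
from h import *
plan([-15,0,17.9]); show('wrist','w9.png')
```

```text
shift [ 0.0024 -0.0058 -0.0011] turn [0.0002 0.0007 0.0002] tcp_s [-17.3   1.   17.5] F [-0.63  3.77  6.36] t 7.45 w 0.843
toe -27 420 38.0; toe 27 379 37.4; tab 315 27.525988127341556
((-42.388221740722656, -0.10494232177734375), (29.565711975097656, 76.93522644042969), 0.053169433027505875)
```

View pics/w9.png

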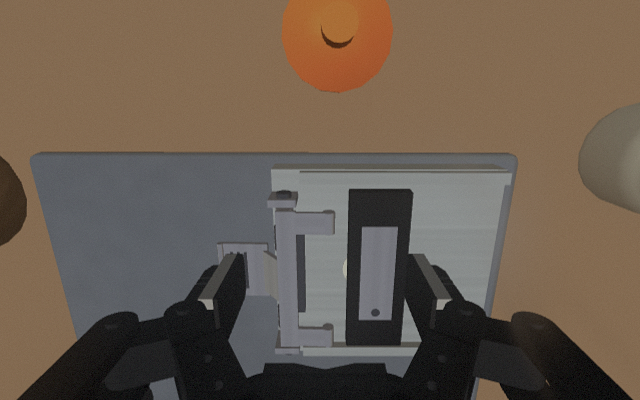

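Call:
play_rows([
  [[0.002, -0.005, -0.0025], [0, 0, 0]],
  [[0.002, -0.01, -0.0035], [0, 0.0005, 0.0002]],
  [[0.002, -0.01, -0.0035], [0, 0.0005, 0.0002]],
], fingers=66.5)

```text
t: 7.8
eef_pos: [0.5511, 0.0382, 0.0194]
tool_rot: [0.001, -0.059, 0.998, 0.002]
contact_force: [-0.8, 2.9, 6.8]
gripper_width: 0.78
```

Run:
```python
from h import *
plan([-12,0,20.1]); show('wrist','w10.png')
c=cam('side');cv2.imwrite('pics/s10z.png',cv2.resize(c['pixels'][160:250,270:390,::-1],None,fx=6,fy=6,interpolation=cv2.INTER_CUBIC))
```

```text
shift [ 0.0024 -0.0067 -0.0018] turn [0.0005 0.0005 0.0002] tcp_s [-14.7   1.   19.4] F [-0.79  2.88  6.83] t 7.8 w 0.78
toe -27 386 37.8; toe 27 380 37.1; tab 316 27.810905613464527
((-36.6113166809082, -0.06049346923828125), (76.68167114257812, 28.88766860961914), 89.90912628173828)
```

View pics/s10z.png

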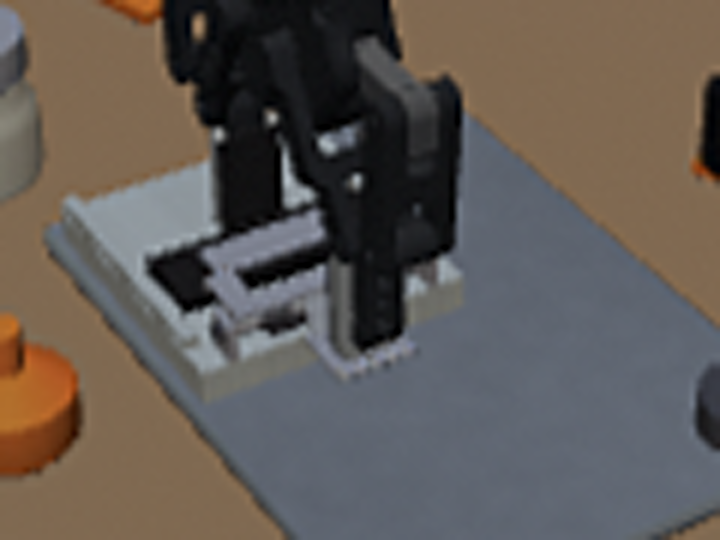

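Call:
play_rows([
  [[0.002, -0.005, -0.001], [0, 0, 0]],
  [[0.002, -0.0095, -0.0015], [0.0005, 0.0005, 0.0002]],
  [[0.002, -0.0095, -0.0015], [0.0005, 0.0005, 0.0002]],
], fingers=61)

```text
t: 8.2
eef_pos: [0.5514, 0.036, 0.0205]
tool_rot: [0.001, -0.059, 0.998, 0.001]
contact_force: [-1.5, 3.7, 6.4]
gripper_width: 0.719
```

Run:
```python
from h import *
plan([-9.5,0,21]); show('wrist','w11.png')
```

```text
shift [ 0.0025 -0.0073 -0.0014] turn [0.0002 0.0002 0.0002] tcp_s [-12.4   1.   20.5] F [-1.48  3.71  6.44] t 8.2 w 0.719
toe -27 337 38.0; toe 27 312 37.7; tab 337 27.41955874010457
((-31.89691162109375, 0.044803619384765625), (29.017581939697266, 77.03089904785156), 0.025407735258340836)
```

View pics/w11.png

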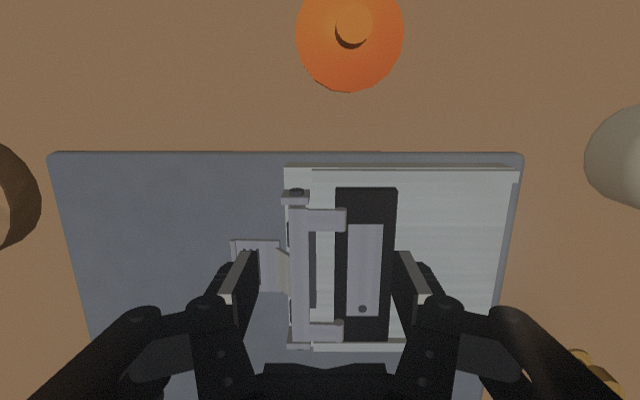

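Call:
play_rows([
  [[0.002, -0.005, -0.001], [0, 0, 0]],
  [[0.002, -0.0095, -0.0018], [0.0002, 0.0002, 0.0002]],
  [[0.002, -0.0095, -0.0018], [0.0002, 0.0002, 0.0002]],
], fingers=56)

```text
t: 8.55
eef_pos: [0.5517, 0.0337, 0.0217]
tool_rot: [0.001, -0.059, 0.998, 0.001]
contact_force: [-0.2, 4.0, 7.2]
gripper_width: 0.655
```

Run:
```python
from h import *
plan([-8,0,21.4]); show('wrist','w12.png')
```

```text
shift [ 0.0027 -0.0055  0.0008] turn [0.0002 0.0003 0.0002] tcp_s [-10.2   1.1  21.7] F [-0.19  3.97  7.21] t 8.55 w 0.655
toe -27 296 38.1; toe 27 273 37.9; tab 344 27.424600948491822
((-27.31383514404297, 0.20734024047851562), (28.982728958129883, 76.70768737792969), 0.2872040569782257)
```

Call:
play_rows([
  [[0.002, -0.005, -0.001], [0, 0, 0]],
  [[0.002, -0.0085, -0.001], [0.0002, 0.0002, 0.0002]],
  [[0.002, -0.0085, -0.001], [0.0002, 0.0002, 0.0002]],
], fingers=52)

```text
t: 8.9
eef_pos: [0.5519, 0.0321, 0.0226]
tool_rot: [0.001, -0.059, 0.998, 0.001]
contact_force: [-1.2, 3.5, 6.6]
gripper_width: 0.607
```

Run:
```python
from h import *
plan([-8,0,22]); show('wrist','w13.png')
```

```text
shift [ 0.0028 -0.0013  0.0015] turn [0.0003 0.0003 0.0002] tcp_s [-8.5  1.1 22.6] F [-1.19  3.46  6.63] t 8.9 w 0.607
toe -27 278 38.1; toe 27 272 37.9; tab 361 27.55146162070579
((-23.6863956451416, 0.23118972778320312), (28.700899124145508, 76.99005126953125), 0.08802466094493866)
```

View pics/w13.png

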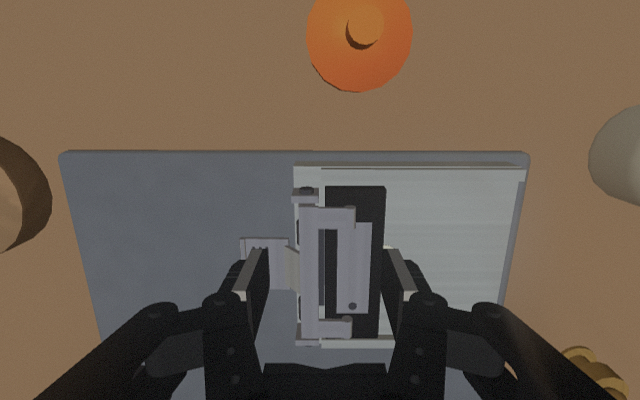

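Call:
play_rows([
  [[0.002, -0.004, -0.0005], [0, 0, 0]],
  [[0.002, -0.005, -0.0005], [0.0002, 0.0002, 0.0002]],
  [[0.002, -0.005, -0.0005], [0.0002, 0.0002, 0.0002]],
], fingers=50)

```text
t: 9.25
eef_pos: [0.5519, 0.0325, 0.0231]
tool_rot: [0.001, -0.059, 0.998, 0.002]
contact_force: [-0.9, 5.3, 5.1]
gripper_width: 0.588
```

Run:
```python
from h import *
plan([-8,0,22]); show('wrist','w14.png')
```

```text
shift [ 0.0028 -0.0024  0.0028] turn [0.0005 0.0003 0.0003] tcp_s [-9.   1.1 23.1] F [-0.9   5.33  5.05] t 9.25 w 0.588
toe -27 283 38.1; toe 27 256 37.8; tab 348 27.39905719979792
((-23.11077880859375, 0.2912635803222656), (28.37175750732422, 76.70903015136719), 0.032342102378606796)
```

Call:
play_rows([
  [[0.002, -0.004, -0.0005], [0, 0, 0]],
  [[0.002, -0.005, -0.0005], [0.0002, 0.0002, 0.0002]],
  [[0.002, -0.005, -0.0005], [0.0002, 0.0002, 0.0002]],
], fingers=48.5)

```text
t: 9.6
eef_pos: [0.5518, 0.0334, 0.0237]
tool_rot: [0.001, -0.06, 0.998, 0.002]
contact_force: [-0.1, 6.7, 5.0]
gripper_width: 0.571
```

Run:
```python
from h import *
plan([-8,0,22]); show('wrist','w15.png')
```

```text
shift [ 0.0029 -0.0045  0.0041] turn [0.0007 0.0003 0.0005] tcp_s [-9.8  1.1 23.7] F [-0.11  6.71  4.99] t 9.6 w 0.571
toe -27 272 37.8; toe 27 245 37.6; tab 311 27.38925821030444
((-22.985780715942383, 0.5973320007324219), (77.0296630859375, 28.489356994628906), 89.9853515625)
```

View pics/w15.png

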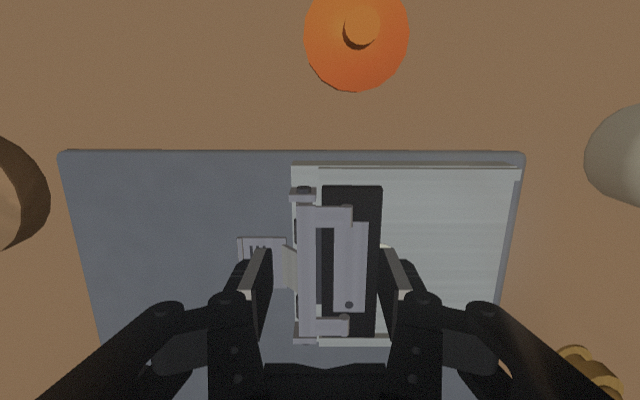

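Call:
play_rows([
  [[0, 0, 0.0025], [0, 0, 0]],
  [[0, 0, 0.0025], [0, 0, 0]],
  [[0, 0, 0.0025], [0, 0, 0]],
], fingers=54)

```text
t: 9.95
eef_pos: [0.5519, 0.0344, 0.0229]
tool_rot: [0.001, -0.06, 0.998, 0.003]
contact_force: [-0.6, 2.7, 5.7]
gripper_width: 0.633
```

Run:
```python
from h import *
plan([-10,0,22]); show('wrist','w16.png')
c=cam('side');cv2.imwrite('pics/s16z.png',cv2.resize(c['pixels'][160:250,270:390,::-1],None,fx=6,fy=6,interpolation=cv2.INTER_CUBIC))
```

```text
shift [ 0.0034 -0.0021  0.0023] turn [0.0009 0.0004 0.0006] tcp_s [-10.9   1.4  22.9] F [-0.63  2.67  5.73] t 9.95 w 0.633
toe -27 267 37.8; toe 27 259 37.5; tab 368 27.942725116771513
((-21.90309715270996, 0.17563629150390625), (76.9963150024414, 25.925100326538086), 89.97344207763672)
```

View pics/w16.png

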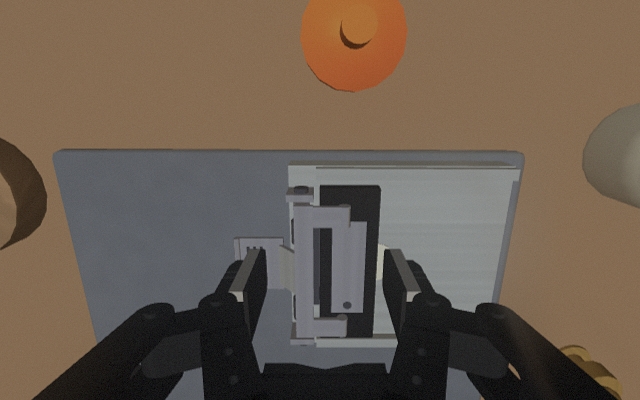

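View pics/s16z.png

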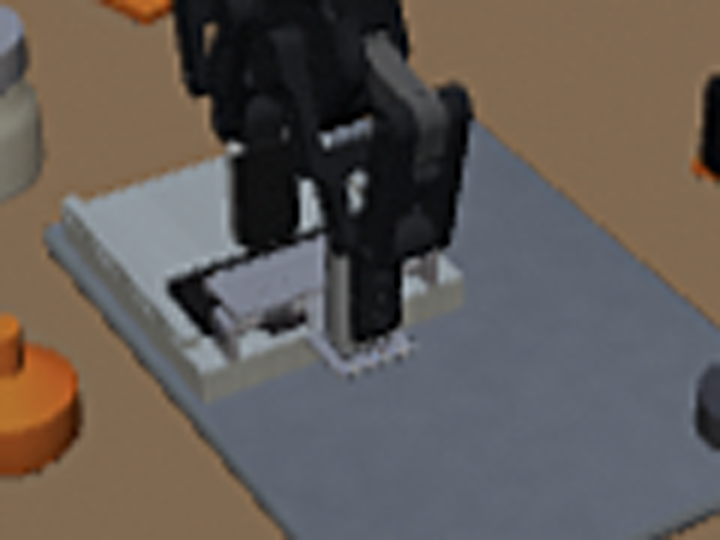

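Call:
play_rows([
  [[0, 0, -0.008], [0, 0, 0]],
  [[0, 0, -0.016], [0, 0, 0]],
  [[0, 0, -0.025], [0, 0, 0]],
  [[0, 0, -0.04], [0, 0, 0]],
  [[0, 0, -0.07], [0, 0, 0]],
  [[0, 0, -0.11], [0, 0, 0]],
  [[0, 0, -0.16], [0, 0, 0]],
  [[0, 0, -0.2], [0, 0, 0]],
])

```text
t: 10.85
eef_pos: [0.5521, 0.034, 0.1047]
tool_rot: [0.002, -0.06, 0.998, 0.003]
contact_force: [0.3, -0.8, -0.3]
gripper_width: 0.63
```

Call:
play_rows([
  [[0, 0, -0.02], [0, 0, 0]],
  [[0, 0, -0.02], [0, 0, 0]],
  [[0, 0, -0.02], [0, 0, 0]],
  [[0, 0, -0.02], [0, 0, 0]],
])

```text
t: 11.25
eef_pos: [0.5514, 0.0339, 0.1119]
tool_rot: [0.001, -0.06, 0.998, 0.003]
contact_force: [-1.3, -0.3, 0.1]
gripper_width: 0.635
```

Run:
```python
from h import *
show('wrist','w17.png')
for n in ['wrist','side','scene']:
    c=cam(n); S=w2s(pts(c)); im=c['pixels']; g=im.max(2)
    m=(g<60)&(S[...,0]>-50)&(S[...,0]<0)&(np.abs(S[...,1])<45)&(S[...,2]>24)&(S[...,2]<36)
    try:
        ct=max(cv2.findContours(m.astype(np.uint8),cv2.RETR_EXTERNAL,cv2.CHAIN_APPROX_NONE)[0],key=cv2.contourArea)[:,0]
        print(n,cv2.minAreaRect(w2s(ray(c,ct,.030))[:,:2].astype(np.float32)), np.nanmedian(S[...,2][m]))
    except Exception as e: print(e)
    u0,v0,u1,v1={'scene':(250,180,400,290),'side':(240,140,400,260),'wrist':(180,100,460,300)}[n]
    k=4 if n!='wrist' else 2.8
    cv2.imwrite(f'pics/{n}17z.png',cv2.resize(im[v0:v1,u0:u1,::-1],None,fx=k,fy=k,interpolation=cv2.INTER_CUBIC))
plan([-10,0,100])
```

```text
toe -27 108 35.4; toe 27 86 35.5; tab 279 31.819062031120616
((-22.235586166381836, 0.3390922546386719), (25.15829086303711, 75.48607635498047), 0.0825352743268013)
wrist ((-22.209484100341797, 0.30037689208984375), (25.150575637817383, 75.45758819580078), 0.0814102292060852) 30.648003251344175
side ((-24.08218002319336, -1.8931617736816406), (27.67334747314453, 79.58859252929688), 8.915583610534668) 31.561117992897568
scene ((-27.80633544921875, 3.7276763916015625), (78.03296661376953, 23.24043846130371), 80.41914367675781) 30.6970394273956
shift [ 0.0027 -0.0008  0.0303] turn [0.0009 0.0004 0.0006] tcp_s [-10.3   1.1 112.1] F [ 0.12 -0.5   0.06] t 11.45 w 0.631
```

View pics/wrist17z.png

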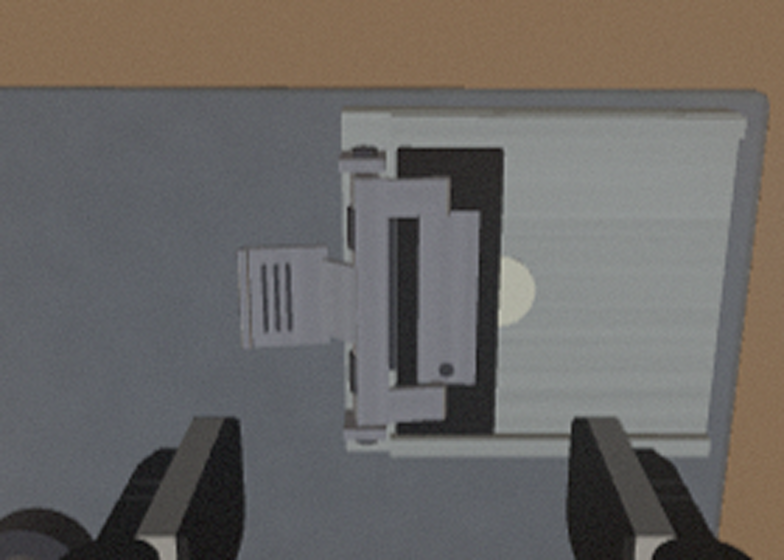

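View pics/side17z.png

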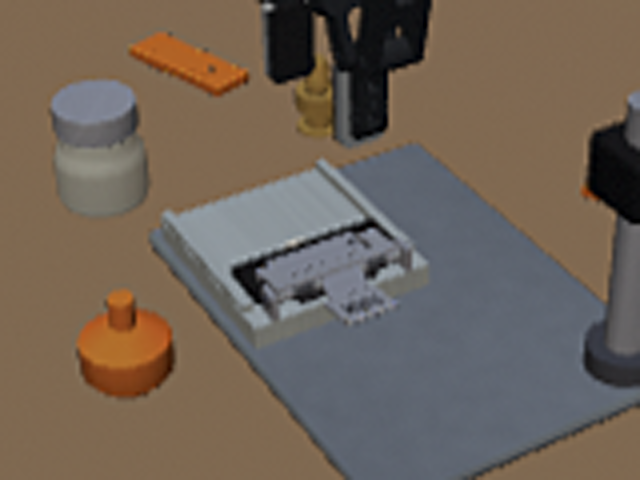

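Run:
```python
from h import *
c=cam('wrist')
def P(n,uvz,z): print(n,w2s(ray(c,np.array(uvz)/2.8+[180,100]-.3,z/1000.)).round(1).tolist())
P('rail -x top/bot z28',[(746,115),(710,440)],28)
P('stage top end z24 ',[(741,140),(714,405)],24)
P('stage +x end z28',[(342,112),(345,432)],24)
P('holder trailing',[(503,150),(496,430)],30)
P('holder leading',[(397,150),(391,432)],30)
P('tab end',[(240,250),(247,346)],35)
P('base -x',[(768,100)],12)
```

```text
rail -x top/bot z28 [[-93.5, -45.2, 28.0], [-93.6, 41.8, 28.0]]
stage top end z24  [[-94.4, -38.5, 24.0], [-95.1, 33.3, 24.0]]
stage +x end z28 [[4.3, -45.1, 24.0], [4.9, 41.5, 24.0]]
holder trailing [[-34.8, -36.9, 30.0], [-35.6, 37.8, 30.0]]
holder leading [[-9.2, -36.8, 30.0], [-7.7, 38.5, 30.0]]
tab end [[29.1, -13.1, 35.0], [28.5, 12.0, 35.0]]
base -x [[-104.6, -47.0, 12.0]]
```

```bash
python3 -c "
from h import *
print(bot.hand_in()); print(bot.get_obs()['t'])"
```

```text
the job is handed in; nothing more can be done
None
the job is handed in; nothing more can be done
```

The holder is home against the stop with the clip resting on it. The job was handed in at about 11.5 s of the 54 s allowed, and no verdict was reported.

**What I did:** One fingertip pressed the tab to about level. I then closed the fingers step by step while shifting and raising the tool, so the other fingertip slid the holder about 30 mm under the raised toes. At the stop the pushing finger stalled and the sideways force on the tool rose from about 3.5 to 6.7 N. I backed that finger off, raised the tool so the clip came down, and moved clear.

**Last checks** (wrist camera, after correcting an offset of about -1.7 mm in x, judged from the stage's own edges):

| Check | Measured | Required |
|---|---|---|
| Holder centre x | about -20.5 mm | -22.4 to -18.5 mm |
| Holder centre y | about 0.3 mm | within ±4.5 mm |
| Holder angle | about 0.1° | below 0.06 rad (3.4°) |
| Holder top height | about 30.6 mm (should be about 30 mm lying flat) | underside at z 22.5 to 25.5 mm |
| Toes above shut | about 4.8 mm at both, matching resting on the holder (about 5.5 mm) | clip_toe z below 31 mm |
| Force on the tool | about 0.5 N (no contact) | touching nothing |

- **Disagreement:** the scene and side cameras gave poor holder outlines at the end, with x of -28 and -24 mm and false tilts of about 9°. The dark clip parts and shadows had merged into the colour mask there, so I relied on the wrist view.
- **Not measured:** the clip's pressing force on the holder, which I inferred only from the toe height. I also did not re-measure the bystanders; they looked undisturbed in the final views.

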